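# Switch the buffer selector to the green port

## Robot

A 6-joint arm with a two-finger parallel gripper is mounted at the origin on the work surface. World frame = base frame: x ahead of the robot, y to its left, z up, the work surface at z = 0. Lengths are in m, angles in rad, forces in N, time in s.
With the tool pointing down it reaches from about 0.3 to 0.875 m from the base axis. Payload 4.2 kg.
Tool frame: the origin (TCP) lies midway between the tips of the shut fingers; the grasp point (between the pads) lies 19 mm behind it; z points along the fingers, y is the direction in which the jaws open and shut (so a half turn about z gives the same grasp; the last joint's range is limited). The gripper opens to 85 mm and grips with 20 to 120 N. Pads are 22 mm wide; open, the fingers measure 114 mm over their backs; the gripper's body (76 mm by 85 mm) begins 54 mm behind the grasp point. The pads swing forward as they close: fully open they stand 13 mm farther back than shut.
Start: joints at [-1.245, 0.32, 1.565, -0, 1.257, -0.02], TCP at [0.195, -0.541, 0.231] pointing down, gripper open.
Joint ranges: [-3.11, 3.11], [-0.84, 2.01], [0.21, 2.61], [-1.34, 4.49], [0.05, 2.63], [-2.56, 2.56]. Speed limits (rad/s): [2.57, 2.57, 3.14, 3.14, 3.14, 3.14].

## Interface

Orientations are given as a unit quaternion [w, x, y, z].
In Python, from rig import readout, viewer, workorder gives the robot as it stands.
- The arm moves only by the tool move_arm, never from a script. Its argument "steps" is a list of rows, each a list of 4 numbers: the shift along the tool's x, y, z in m, then the turn about the tool's z in rad. A call has 1 to 20 rows; each row shifts and turns the commanded pose from where the row before left it, along the tool's axes as they then stand; what a row does not reach is not made up. A row lasts 1/12 s, in which the tool goes at most 41.7 mm and 7.16 degrees, less where a joint would pass 70% of its speed; a pose out of reach is approached as far as the arm can. A call is refused whole if a number of a shift passes 0.0417 or a number of a turn 0.125, either way. A call with a gripper value outside its range is refused whole. "fingers" is the closure, from 0 (fully open) to 1 (shut), set as the call begins (left out, the last holds). The fingers move at their own pace and stop on an object; "grip_force" is the grip in N (left out, the last holds). Time passes only in rows, so rows that do not move let the fingers close. It gives the time, the measured TCP pose, the force and the opening at its end, in the units of the state.
- readout.get_obs(): the state, without advancing time (a new reading comes with each control period).
- viewer.grab_frame(name): name is "scene" or "top" or "wrist"; returns a dict with "img" (400x640x3 uint8, red, green, blue), "depth" (400x640 float32, m along the optical axis (not along the pixel's ray), 0 where there is no reading), "camera_matrix" (3x3 intrinsics, pixels), "D" ([k1, k2, p1, p2, k3] as OpenCV has them; the pictures are not rectified), "R" (3x3) and "t" (3): a world point X has camera coordinates R X + t. Camera axes: x right, y down, z forward; pixel columns grow to the right and rows downward; lengths in m; the calibration is good to about 2 mm. A picture is of the moment at which its call begins.
- workorder.job_done(): hands the job in, once; it reports no verdict.
The state is a dict: "t": time; "joint_positions": joint angles; "joint_vel": joint speeds; "effort": joint torques, N m; "tcp_pos": TCP position; "eef_rot": TCP orientation; "wrist_force": force on the tool from outside, world axes, zero at the start; "ft_torque": the same for the moment, N m; "width": finger opening in m.
Only numpy, scipy, OpenCV 4.12 (cv2) and the standard library are available. Lean on these libraries where they do the work, as an engineer would, in place of code of your own. Each camera call takes 0.05 s, during which the arm holds its last target.

## Task

Switch the white buffer selector to its green port: push the upright orange tab on the grey dial round with your fingertips, without pinching it, until the black pointer stands at the green port, and only then press the red button down fully to confirm and let it come up. The dial must stay at green, and the vial, the reagent bottle and the tube are to be left standing where they are.

Things in the scene. Friction and masses are not known exactly. Their poses are not given: they have to be found in the camera images.
- console: White selector box, 270 x 270 x 60 mm, fixed on the bench; origin at the centre of its underside, z up, -x is the front that faces the robot (turned by up to 0.3 rad). Its flat deck is 60 mm above the bench. On it: the dial, four round ports, the red button at (85, -85) mm and a loose vial.
- dial_axis (a point): Point on the dial's vertical axis, at the level of its top face (72 mm above the bench), at (-20, 0) mm in the console's frame. The dial is a grey disc, 140 mm across, its top 12 mm above the deck, with a 28 mm metal boss, 4 mm high, in the middle; a black stripe from the boss to the tab and a black nose on the rim are its pointer.
- tab (a point): Middle of the upright orange tab on the dial, 60 mm from the dial axis and 88 mm above the bench. The tab is 12 mm thick along the direction of turning, 24 mm long radially and 32 mm high (72 to 104 mm above the bench). x axis: radially outwards. Loading both its side faces (dial_c2 counter-clockwise, dial_c3 clockwise) at once, over 3 N each, is pinching.
- aim (a point): The point the pointer aims at: on the dial's radius through the tab, 88 mm from the axis (just beyond the rim, where the ports are). It turns with the dial.
- dial (a joint): Dial angle, rad, counter-clockwise from above positive. The four port positions are at -0.785, 0, 0.785 and 1.571; end stops at -0.90 and 1.69. It starts within 0.3 of 0 (the blank black port). There is no click stop: the dial turns stiffly, about 2 N at the tab, and stays where it is left.
- port_green: Green round port plug, 24 mm across, 8 mm high, fixed on the deck beside the dial, 88 mm from the dial axis; origin at the centre of its underside, on the deck. Green, blue and yellow sit at dial positions -0.785, 0.785 and 1.571 in an order that changes; a blank black plug marks 0. The four lie on the side of the dial towards the robot.
- port_blue: Blue port plug, same size as the green one.
- port_yellow: Yellow port plug, same size as the green one.
- confirm (a joint): Travel of the red button, m: 0 up, 0.006 fully down; springs back. About 5 N presses it fully down.
- confirm_top (a point): Centre of the red button's top face, 78 mm above the bench when up; the button is 28 mm across in a black collar 44 mm across and 12 mm high. It moves down along world z.
- vial: Small loose amber vial with a blue cap, 28 mm across, 55 mm high, standing on the rear left of the console's deck; origin at the centre of its underside.
- reagent_bottle: Loose white plastic reagent bottle with an orange label and a red cap, 72 mm across, 150 mm high, standing on the bench right of the console; origin at the centre of its underside.
- tube: Loose clear sample tube with a blue foot and cap, 40 mm across at the foot, 98 mm high, standing on the bench left of the console; origin at the centre of its underside.
Mind the look-alikes: they are no part of the job. There is more than one size of the tube; the one meant has the size given above.

How it is judged:
On the way, in this order (a step that is already met when the one before it is completed fails the run):
1. the dial's pointer stands at the green port (horizontal distance between aim and port_green below 0.01 m), for 0.3 s.
2. the red button is pressed down (value of joint confirm above 0.0045 m and horizontal distance between aim and port_green below 0.01 m), for 0.05 s.
At the end, for the whole second after the job is handed in: The aim point of the pointer lies within 10 mm (about 0.11 rad) of the green port's centre and the dial is at rest, the red button has come up again (less than 1.5 mm down), and the vial, bottle and tube stand upright within 20 mm of where they were (horizontal distance between aim and port_green below 0.01 m and velocity of joint dial between -0.1 and 0.1 rad/s and value of joint confirm below 0.0015 m and distance of each of vial, reagent_bottle, tube from where it was at the start of the episode below 0.02 m and angle between each of vial, reagent_bottle, tube's own z axis and vertical below 0.2 rad); the robot touches nothing.
It fails at once if the red button is pressed while the dial is not at the green port (value of joint confirm above 0.003 m and horizontal distance between aim and port_green above 0.012 m).
It fails at once if the tab is pinched: both of its side faces are loaded at once (contact force between the fingers and dial_c2 above 3 N and contact force between the fingers and dial_c3 above 3 N).
It fails at once if the vial, the bottle or the tube is lifted, pushed away or tipped (distance of any of vial, reagent_bottle, tube from where it was at the start of the episode above 0.02 m or angle between any of vial, reagent_bottle, tube's own z axis and vertical above 0.3 rad).
It also fails if it takes over 45 s, if anything falls off the work surface, if the arm or the gripper's body presses on something with over 40 N, if the wrist force passes 120 N, or if a joint passes its speed limit or range.

## Working session

There is one attempt and no reset: what is moved stays moved. The work goes in short steps, Python scripts to look and compute and a tool call to move; the robot and the scene stay as the last step left them, time stands still between calls to the robot, and variables do not carry over. Pictures are saved under pics/ and viewed, and the job is handed in when it is done.

Besides the shell and the picture viewer there is one more tool, called after ">>>" as name([rows], argument=value, ...), one row to a line, values as JSON. move_arm: Moves the arm, as the interface text tells. Its arguments: {"type":"object","properties":{"steps":{"type":"array"},"fingers":{"type":"number"},"grip_force":{"type":"number"}},"required":["steps"]}

```bash
ls; mkdir -p pics; python3 - <<'E'
from rig import readout, viewer
import cv2, numpy as np
o=readout.get_obs()
print({k:np.round(v,3) for k,v in o.items()})
for n in ["scene","top","wrist"]:
    f=viewer.grab_frame(n)
    cv2.imwrite(f"pics/{n}0.png",f["img"][:,:,::-1])
    np.savez(f"{n}0.npz",**f)
    print(n,np.round(f["camera_matrix"],1).tolist(),np.round(f["D"],3),np.round(f["R"],3).tolist(),np.round(f["t"],3))
E
```

```text
pics
{'t': np.float64(0.0), 'joint_positions': array([-1.245,  0.32 ,  1.566, -0.   ,  1.257, -0.02 ]), 'joint_vel': array([-0.001,  0.001, -0.001, -0.001, -0.   ,  0.   ]), 'effort': array([ 2.0000e-03, -4.1551e+01, -2.3417e+01,  0.0000e+00,  8.0000e-03,
       -0.0000e+00]), 'tcp_pos': array([ 0.195, -0.541,  0.23 ]), 'eef_rot': array([-0.001,  0.985,  0.172, -0.   ]), 'wrist_force': array([-0.067,  0.259, -0.57 ]), 'ft_torque': array([-0.012, -0.008,  0.044]), 'width': np.float64(0.085)}
scene [[392.2, 0.0, 310.0], [0.0, 392.2, 201.3], [0.0, 0.0, 1.0]] [-0.095  0.     0.     0.     0.   ] [[0.79, 0.613, -0.009], [0.511, -0.667, -0.543], [-0.339, 0.424, -0.84]] [-0.459 -0.23   1.137]
top [[487.6, 0.0, 315.0], [0.0, 487.6, 202.7], [0.0, 0.0, 1.0]] [0.045 0.    0.    0.    0.   ] [[0.017, -1.0, -0.017], [-0.988, -0.014, -0.155], [0.155, 0.019, -0.988]] [0.013 0.585 0.98 ]
wrist [[275.9, 0.0, 321.5], [0.0, 275.9, 198.0], [0.0, 0.0, 1.0]] [0.012 0.    0.    0.    0.   ] [[0.339, -0.941, -0.003], [-0.899, -0.325, 0.294], [-0.278, -0.097, -0.956]] [-0.573 -0.039  0.381]
```

View pics/scene0.png

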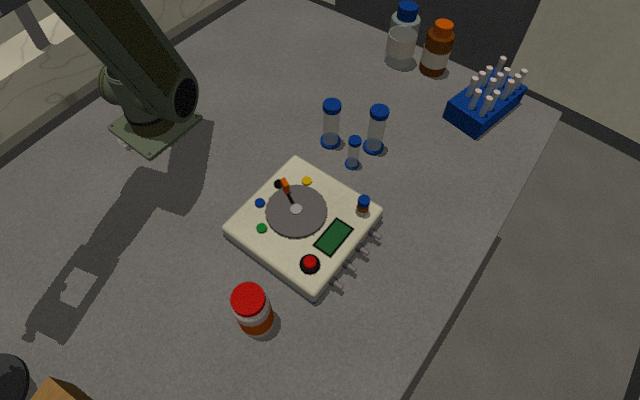

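View pics/top0.png

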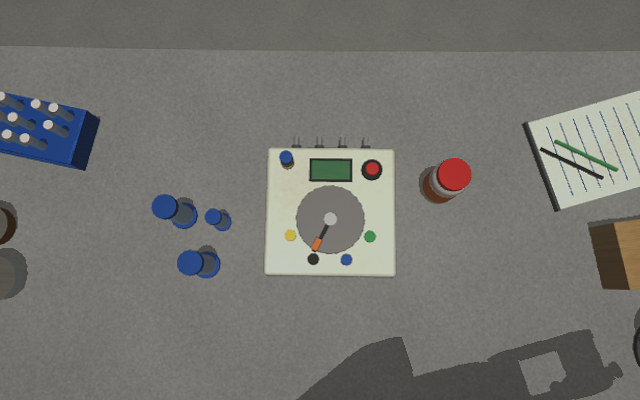

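View pics/wrist0.png

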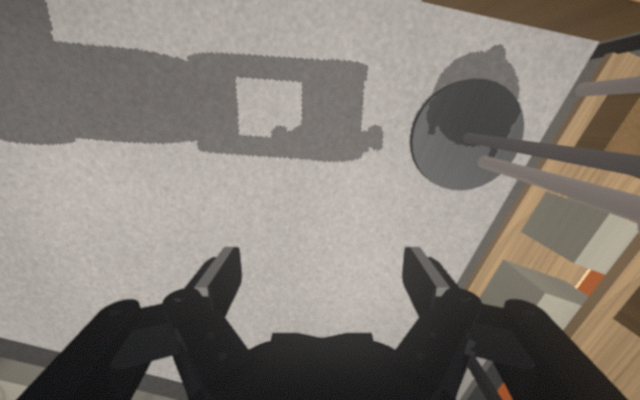

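The scene view shows the console in the middle. In the top view the ports run counter-clockwise: yellow (290,235), black (313,259), blue (346,259), green (370,236). The tab is at (317,243), the button at (372,169), the bottle at (453,175), the vial at (287,158) and the tubes at far left. The wrist camera doesn't see the console. Next I'll measure positions from the top and scene views.

```bash
cat > h.py <<'E'
import numpy as np, cv2
def load(n): return dict(np.load(n))
def ray(f,uv):
    p=cv2.undistortPoints(np.array([[uv]],float),f["camera_matrix"],f["D"])[0,0]
    d=f["R"].T@np.array([p[0],p[1],1.]); c=-f["R"].T@f["t"]; return c,d
def onplane(f,uv,z):
    c,d=ray(f,uv); return c+d*(z-c[2])/d[2]
def bydepth(f,uv):
    c,d=ray(f,uv); u,v=np.round(uv).astype(int); return c+d*np.median(f["depth"][v-1:v+2,u-1:u+2])
def tri(f1,u1,f2,u2):
    c1,d1=ray(f1,u1); c2,d2=ray(f2,u2)
    A=np.stack([d1,-d2],1); s=np.linalg.lstsq(A,c2-c1,rcond=None)[0]
    a=c1+d1*s[0]; b=c2+d2*s[1]; return (a+b)/2,np.linalg.norm(a-b)
def proj(f,X):
    r=cv2.Rodrigues(f["R"])[0]; return cv2.projectPoints(np.array([X],float),r,f["t"],f["camera_matrix"],f["D"])[0][0,0]
def blob(f,lo,hi,roi):
    hsv=cv2.cvtColor(f["img"],cv2.COLOR_RGB2HSV); m=cv2.inRange(hsv,np.array(lo),np.array(hi))
    x0,y0,x1,y1=roi; mm=np.zeros_like(m); mm[y0:y1,x0:x1]=m[y0:y1,x0:x1]
    n,l,s,c=cv2.connectedComponentsWithStats(mm)
    i=1+np.argmax(s[1:,4]); return c[i],s[i]
E
python3 - <<'E'
from h import *
T=load("top0.npz");S=load("scene0.npz")
def show(n,lo,hi,rt,rs,z):
    a,sa=blob(T,lo,hi,rt); b,sb=blob(S,lo,hi,rs)
    X,e=tri(T,a,S,b)
    print(n,a.round(1),sa[4],b.round(1),sb[4],"tri",X.round(4),"err",round(e,4),"planeT",onplane(T,a,z).round(4),"planeS",onplane(S,b,z).round(4),"dep",bydepth(T,a).round(4))
R=(280,225,380,270); 
show("green",(40,120,60),(80,255,255),(358,225,382,248),(250,220,275,240),.068)
show("blue",(100,120,60),(130,255,255),(335,248,358,272),(250,195,270,212),.068)
show("yellow",(20,120,60),(35,255,255),(280,225,300,245),(298,172,316,190),.068)
show("tab",(4,140,80),(18,255,255),(305,225,330,255),(275,172,300,200),.100)
show("btn",(0,140,80),(4,255,255),(358,155,388,182),(295,250,325,275),.078)
for uv in [(330,219),(340,230),(300,190)]: print(uv,bydepth(T,uv).round(4))
for n,f in(("T",T),("S",S)):
    im=f["img"]; 
    c=im[140:290,250:480] if n=="T" else im[140:310,210:400]
    cv2.imwrite(f"pics/crop{n}0.png",cv2.resize(c,None,fx=3.4,fy=3.4,interpolation=cv2.INTER_CUBIC)[:,:,::-1])
E
```

```text
green [369.5 236.2] 83 [261.2 227.5] 72 tri [ 0.5146 -0.0906  0.0637] err 0.0001 planeT [ 0.5141 -0.0902  0.068 ] planeS [ 0.5166 -0.092   0.068 ] dep [ 0.5142 -0.0903  0.0669]
blue [346.1 259.3] 86 [259.3 202.2] 67 tri [ 0.4669 -0.0433  0.0642] err 0.0 planeT [ 0.4667 -0.0431  0.068 ] planeS [ 0.4689 -0.0449  0.068 ] dep [ 0.4668 -0.0432  0.0666]
yellow [289.9 235. ] 95 [306.2 180.4] 69 tri [0.5144 0.072  0.0636] err 0.0001 planeT [0.514  0.0717 0.068 ] planeS [0.5164 0.0695 0.068 ] dep [0.514  0.0716 0.0689]
tab [316.3 243.9] 79 [284.  182.3] 51 tri [0.4944 0.0168 0.1001] err 0.0004 planeT [0.4945 0.017  0.1   ] planeS [0.4942 0.0167 0.1   ] dep [0.4942 0.0169 0.1045]
btn [371.9 168. ] 142 [309.1 261.3] 129 tri [ 0.6534 -0.0945  0.0778] err 0.0005 planeT [ 0.6535 -0.0943  0.078 ] planeS [ 0.6533 -0.0948  0.078 ] dep [ 0.6526 -0.0939  0.082 ]
(330, 219) [ 0.5472 -0.0095  0.0753]
(340, 230) [ 0.5254 -0.0301  0.0718]
(300, 190) [0.6092 0.0535 0.0589]
```

View pics/cropT0.png

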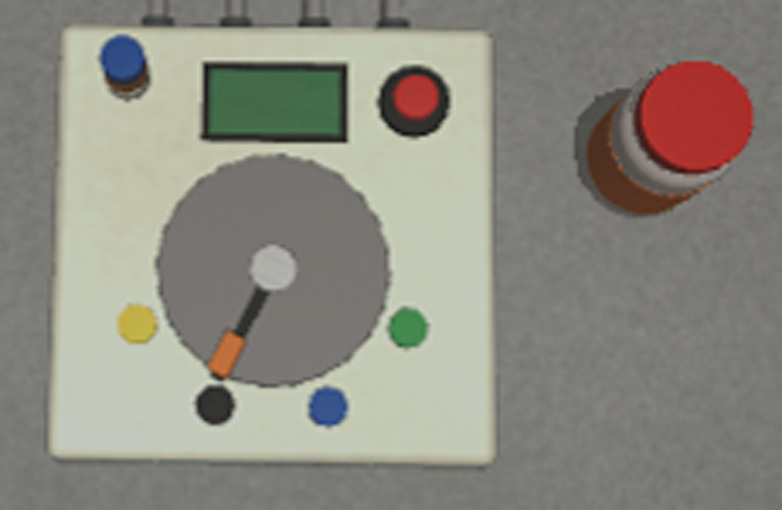

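The crop confirms it: the tab points just beside the black port. Green is the last port counter-clockwise, so the dial has to turn about 1.6 rad counter-clockwise. Next I'll fit the console frame and locate the bottle, the vial and the camera body.

```bash
python3 - <<'E'
from h import *
from scipy.optimize import least_squares
T=load("top0.npz");S=load("scene0.npz");W=load("wrist0.npz")
print("wristcam pos",(-W["R"].T@W["t"]).round(4))
Gp=[(.5141,-.0902),(.4667,-.0431),(.5140,.0717)]; btn=(.6535,-.0945)
pos=[1.571,.785,-.785]
# unknown: console x,y,yaw, zero-direction offset a0
def mod(p):
    R=np.array([[np.cos(p[2]),-np.sin(p[2])],[np.sin(p[2]),np.cos(p[2])]])
    o=p[:2]; ax=o+R@[-.02,0]
    return ax,o+R@[.085,-.085],[ax+.088*np.array([np.cos(p[2]+p[3]+q),np.sin(p[2]+p[3]+q)]) for q in pos]
def res(p):
    a,b,g=mod(p); return np.r_[b-btn,np.ravel(g)-np.ravel(Gp)]
r=least_squares(res,[.57,-.01,0,2.75]); p=r.x
ax,b,g=mod(p); print("console",p.round(4),"resid mm",(1000*r.fun).round(1)); print("axis",ax.round(4),"btn",b.round(4),"green",g[0].round(4))
a,s=blob(T,(4,140,80),(18,255,255),(305,225,330,255))
tab=onplane(T,a,.102)[:2]; d=tab-ax; print("tab",tab.round(4),"r",np.hypot(*d),"ang",np.degrees(np.arctan2(d[1],d[0])), "green ang",np.degrees(np.arctan2(*(g[0]-ax)[::-1])))
# axis by boss
m=cv2.inRange(T["img"],(150,150,150),(215,215,215))
n,l,s,c=cv2.connectedComponentsWithStats(m[208:230,320:342]); i=1+np.argmax(s[1:,4]); print("boss",(c[i]+[320,208]).round(1),s[i][4],onplane(T,c[i]+[320,208],.076).round(4))
a,s=blob(T,(0,140,80),(8,255,255),(430,150,480,195));print("bottle cap",a,s[4],onplane(T,a,.15).round(4),bydepth(T,a).round(4))
a,s=blob(T,(100,120,60),(130,255,255),(275,145,298,170));print("vial",onplane(T,a,.115).round(4))
for q in [(205,262),(180,210),(216,217)]:
  print("tube",bydepth(T,q).round(3))
E
```

```text
wristcam pos [ 0.2648 -0.5145  0.3736]
console [ 5.6800e-01 -9.4000e-03  2.1000e-03  2.7467e+00] resid mm [-0.4  0.3  0.2 -0.5 -0.1  0.   0.3  0.2]
axis [ 0.548  -0.0094] btn [ 0.6531 -0.0942] green [ 0.5143 -0.0907]
tab [0.4944 0.017 ] r 0.05971678614332732 ang 153.77742735689614 green ang -112.49461275015706
boss [330.  218.5] 127 [ 0.5481 -0.0095  0.076 ]
bottle cap [454.09707602 173.8128655 ] 855 [ 0.6275 -0.2418  0.15  ] [ 0.6276 -0.2419  0.1494]
vial [0.6653 0.0809 0.115 ]
tube [0.456 0.234 0.102]
tube [0.557 0.288 0.103]
tube [0.545 0.218 0.098]
```

All the residuals are under 0.6 mm and the heights match. The axis is (0.548, -0.0094), the tab sits at 153.8°, and green is at 247.5°, so the turn is 93.7°. I'll make the shut fingers' 22 mm side the pushing face, with tool -x along the push.

```bash
cat >> h.py <<'E'
from scipy.spatial.transform import Rotation
def goto(o,target,yawdeg=None):
    w,x,y,z=o["eef_rot"]; R=Rotation.from_quat([x,y,z,w]).as_matrix()
    d=R.T@(np.array(target)-o["tcp_pos"]); yaw=np.degrees(np.arctan2(R[1,0],R[0,0]))
    print("t",round(float(o["t"]),2),"tcp",o["tcp_pos"].round(4),"yaw",yaw.round(2),"F",o["wrist_force"].round(2),"shift tool",d.round(4),"w",round(float(o["width"]),4),
      "turn",None if yawdeg is None else np.round(-np.radians(yawdeg-yaw),4),"tilt z",R[:,2].round(3))
E
python3 - <<'E'
from h import *; from rig import readout
goto(readout.get_obs(),[.5074,.0440,.20],63.8)
E
```

```text
t 0.15 tcp [ 0.1948 -0.5406  0.2307] yaw 19.81 F [-0.4  -0.28 -0.16] shift tool [ 0.4923 -0.444   0.0313] w 0.0852 turn -0.7677 tilt z [-0.     0.001 -1.   ]
```

>>> move_arm([
  [0.0246,-0.0222,0.0015,0],
  [0.0246,-0.0222,0.0015,0],
  [0.0246,-0.0222,0.0015,0],
  [0.0246,-0.0222,0.0015,0],
  [0.0246,-0.0222,0.0015,0],
  [0.0246,-0.0222,0.0015,0],
  [0.0246,-0.0222,0.0015,0],
  [0.0246,-0.0222,0.0015,0],
  [0.0246,-0.0222,0.0015,0],
  [0.0246,-0.0222,0.0015,0],
  [0.0246,-0.0222,0.0015,0],
  [0.0246,-0.0222,0.0015,0],
  [0.0246,-0.0222,0.0015,0],
  [0.0246,-0.0222,0.0015,0],
  [0.0246,-0.0222,0.0015,0],
  [0.0246,-0.0222,0.0015,0],
  [0.0246,-0.0222,0.0015,0],
  [0.0246,-0.0222,0.0015,0],
  [0.0246,-0.0222,0.0015,0],
  [0.0246,-0.0222,0.0015,0],
], fingers=1, grip_force=30)

```text
t: 1.82
tcp_pos: [0.5076, 0.0451, 0.201]
eef_rot: [0.0, 0.985, 0.172, -0.0]
wrist_force: [0.2, -1.4, -1.2]
width: -0.0001
```

>>> move_arm([
  [0,0,0,-0.11],
  [0,0,0,-0.11],
  [0,0,0,-0.11],
  [0,0,0,-0.11],
  [0,0,0,-0.11],
  [0,0,0,-0.11],
  [0,0,0,-0.108],
  [0,0,0,0],
  [0,0,0,0],
])

```text
t: 2.57
tcp_pos: [0.5071, 0.0435, 0.2011]
eef_rot: [-0.0, 0.85, 0.527, -0.0]
wrist_force: [-0.3, 0.7, -0.0]
width: 0.0001
```

```bash
python3 - <<'E'
from h import *; from rig import readout,viewer
goto(readout.get_obs(),[.5074,.0440,.083],63.8)
for n in ["wrist","scene"]:
    f=viewer.grab_frame(n); np.savez(n+"1.npz",**f); cv2.imwrite(f"pics/{n}1.png",f["img"][:,:,::-1])
E
```

```text
t 2.57 tcp [0.5071 0.0435 0.2011] yaw 63.66 F [-0.34  0.73 -0.02] shift tool [6.000e-04 1.000e-04 1.181e-01] w 0.0001 turn -0.0025 tilt z [-0. -0. -1.]
```

View pics/wrist1.png

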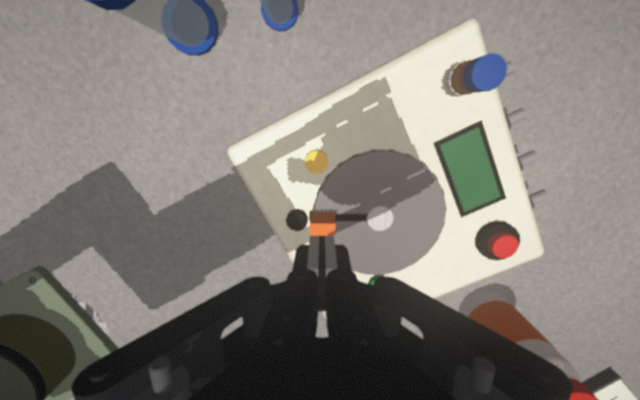

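The wrist view shows the tab at (322,222) directly in line with the shut fingertips (322,250), black port (297,219), green partly hidden at (375,282), button (505,245). I'll cross-check the tab from this view, since it is the second viewpoint.

```bash
python3 - <<'E'
from h import *
W=load("wrist1.npz");T=load("top0.npz")
a,s=blob(W,(4,140,150),(18,255,255),(300,205,345,245)); print(a,s)
for X in [(.4942,.0171,.104),(.4942,.0171,.072),(.514,.0717,.068),(.548,-.0094,.076),(.5071,.0435,.2011),(.5071,.0435,.083)]: print(X,proj(W,X).round(1))
print(onplane(W,(316.5,161),.068), onplane(W,(380,218),.076))
E
```

```text
[322.04545455 228.74675325] [310 223  26  13 308]
(0.4942, 0.0171, 0.104) [323.  229.5]
(0.4942, 0.0171, 0.072) [322.9 217.3]
(0.514, 0.0717, 0.068) [316.5 162.2]
(0.548, -0.0094, 0.076) [380.6 218.6]
(0.5071, 0.0435, 0.2011) [323.5 250.4]
(0.5071, 0.0435, 0.083) [322.8 193.4]
[0.5145606 0.0727867 0.068    ] [ 0.5477302  -0.00856056  0.076     ]
```

The views agree within 1 mm. Descending to z = 0.083.

>>> move_arm([
  [0,0,0.02,0],
  [0,0,0.02,0],
  [0,0,0.02,0],
  [0,0,0.02,0],
  [0,0,0.018,0],
  [0,0,0.01,0],
  [0,0,0.01,0],
  [0,0,0,0],
  [0,0,0,0],
])

```text
t: 3.42
tcp_pos: [0.5075, 0.0435, 0.0834]
eef_rot: [0.0, 0.849, 0.528, -0.0]
wrist_force: [0.3, 0.7, -0.1]
width: -0.0003
```

```bash
python3 - <<'E'
from h import *; from rig import readout,viewer
t=np.array([-.4418,-.8971]); p=np.array([.4942,.0171])-.018*t
goto(readout.get_obs(),[*p,.083],63.8)
for n in ["wrist","scene"]:
    f=viewer.grab_frame(n); cv2.imwrite(f"pics/{n}2.png",f["img"][:,:,::-1])
E
```

```text
t 3.42 tcp [0.5075 0.0435 0.0834] yaw 63.79 F [ 0.35  0.68 -0.05] shift tool [-0.0116 -0.0003  0.0004] w -0.0003 turn -0.0002 tilt z [ 0. -0. -1.]
```

View pics/wrist2.png

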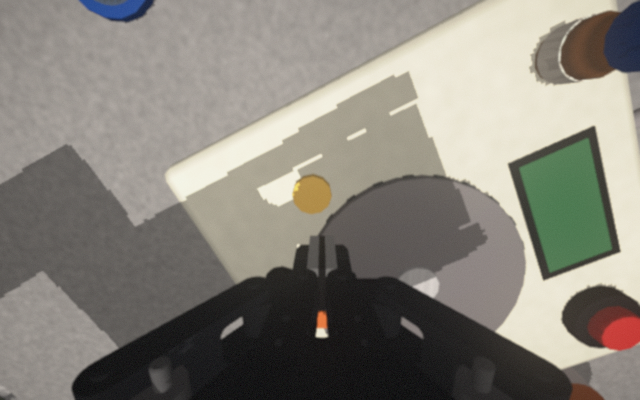

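The tab is hidden behind the fingers, on the push side as intended. I'll move up to contact, then push along the first part of the arc.

>>> move_arm([
  [-0.004,0,0,0],
  [-0.004,0,0,0],
  [-0.003,0,0,0],
  [-0.0015,0,0,0],
  [0,0,0,0],
  [0,0,0,0],
])

```text
t: 4.02
tcp_pos: [0.5018, 0.0321, 0.0834]
eef_rot: [0.0, 0.849, 0.528, 0.0]
wrist_force: [-0.4, 1.1, -0.6]
width: 0.0001
```

>>> move_arm([
  [-0.0036,-0.001,0,-0.06],
  [-0.0036,-0.001,0,-0.06],
  [-0.0036,-0.001,0,-0.06],
  [-0.0036,-0.001,0,-0.06],
  [-0.0036,-0.001,0,-0.06],
  [0,0,0,0],
])

```text
t: 4.52
tcp_pos: [0.4913, 0.0169, 0.0834]
eef_rot: [0.0, 0.76, 0.65, 0.0]
wrist_force: [0.6, -0.1, -0.0]
width: -0.0001
```

```bash
cat >> h.py <<'E'
def arc(o,off=.017,dth=0):
    "where the tcp sits in dial polar terms from tool yaw; dial = yaw+90"
    w,x,y,z=o["eef_rot"]; R=Rotation.from_quat([x,y,z,w]).as_matrix()
    ax=np.array([.548,-.0094,o["tcp_pos"][2]]); r=R.T@(o["tcp_pos"]-ax); yaw=np.degrees(np.arctan2(R[1,0],R[0,0]))
    print("t",round(float(o["t"]),2),"tool-frame rel axis",r.round(4),"(want .017,-.060)","tab ang if flush",round(yaw+90,2),"left deg",round(247.5-(yaw+90)%360,2),"F",o["wrist_force"].round(2),"z",o["tcp_pos"][2].round(4))
E
python3 - <<'E'
from h import *; from rig import readout,viewer
arc(readout.get_obs())
f=viewer.grab_frame("top"); cv2.imwrite("pics/top3.png",cv2.resize(f["img"][140:290,250:480],None,fx=3.4,fy=3.4)[:,:,::-1])
f=viewer.grab_frame("scene"); cv2.imwrite("pics/scene3.png",cv2.resize(f["img"][140:310,210:400],None,fx=3.4,fy=3.4)[:,:,::-1])
E
```

```text
t 4.52 tool-frame rel axis [ 0.0171 -0.0601 -0.    ] (want .017,-.060) tab ang if flush 171.04 left deg 76.46 F [ 0.58 -0.1  -0.05] z 0.0834
```

View pics/top3.png

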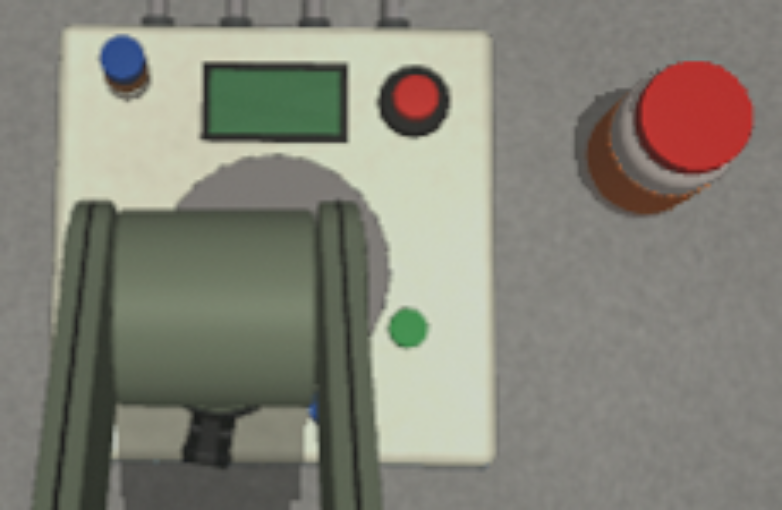

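View pics/scene3.png

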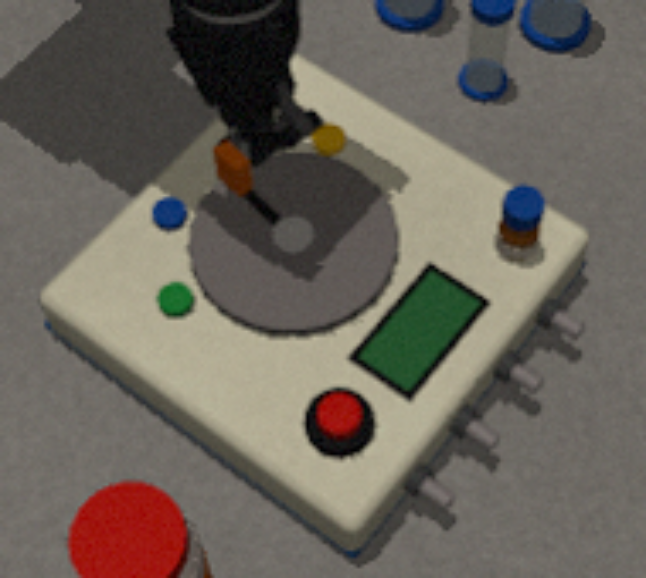

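The top view is blocked by the arm. The scene view shows the fingers flush behind the tab, with the pointer moving between black and blue. The arc tracking is good, so I'll continue to about 10° short.

>>> move_arm([
  [-0.0036,-0.001,0,-0.06],
  [-0.0036,-0.001,0,-0.06],
  [-0.0036,-0.001,0,-0.06],
  [-0.0036,-0.001,0,-0.06],
  [-0.0036,-0.001,0,-0.06],
  [-0.0036,-0.001,0,-0.06],
  [-0.0036,-0.001,0,-0.06],
  [-0.0036,-0.001,0,-0.06],
  [-0.0036,-0.001,0,-0.06],
  [-0.0036,-0.001,0,-0.06],
  [0,0,0,0],
])

```text
t: 5.53
tcp_pos: [0.4855, -0.0194, 0.0833]
eef_rot: [0.0, 0.535, 0.845, 0.0]
wrist_force: [-0.4, 0.3, -0.3]
width: 0.0
```

```bash
python3 - <<'E'
from h import *; from rig import readout,viewer
arc(readout.get_obs())
E
```

```text
t 5.53 tool-frame rel axis [ 0.0177 -0.0608 -0.    ] (want .017,-.060) tab ang if flush 205.35 left deg 42.15 F [-0.36  0.35 -0.32] z 0.0833
```

>>> move_arm([
  [-0.0037,-0.0009,0,-0.06],
  [-0.0037,-0.0009,0,-0.06],
  [-0.0037,-0.0009,0,-0.06],
  [-0.0037,-0.0009,0,-0.06],
  [-0.0037,-0.0009,0,-0.06],
  [-0.0037,-0.0009,0,-0.06],
  [-0.0037,-0.0009,0,-0.06],
  [-0.0037,-0.0009,0,-0.06],
  [-0.0037,-0.0009,0,-0.06],
  [0,0,0,0],
  [0,0,0,0],
])

```text
t: 6.45
tcp_pos: [0.4996, -0.0499, 0.0831]
eef_rot: [-0.0, 0.291, 0.957, -0.0]
wrist_force: [-0.9, -0.1, -0.1]
width: 0.0
```

```bash
python3 - <<'E'
from h import *; from rig import readout,viewer
arc(readout.get_obs())
f=viewer.grab_frame("scene"); np.savez("scene4.npz",**f); cv2.imwrite("pics/scene4.png",cv2.resize(f["img"][140:310,210:400],None,fx=3.4,fy=3.4)[:,:,::-1])
S=f
ax=np.array([.548,-.0094])
a,s=blob(S,(4,140,70),(18,255,255),(235,185,300,250)); print(a,s)
for th in (233,236,238,241,244):
    r=np.radians(th); print(th,proj(S,[ax[0]+.06*np.cos(r),ax[1]+.06*np.sin(r),.104]).round(1),proj(S,[ax[0]+.06*np.cos(r),ax[1]+.06*np.sin(r),.088]).round(1))
E
```

```text
t 6.45 tool-frame rel axis [ 0.0176 -0.0606  0.    ] (want .017,-.060) tab ang if flush 236.15 left deg 11.35 F [-0.89 -0.07 -0.14] z 0.0831
[269.24615385 212.12307692] [263 206  13  14 130]
233 [268.3 207.2] [269.  211.1]
236 [268.6 208.4] [269.3 212.2]
238 [268.9 209.2] [269.6 213. ]
241 [269.3 210.3] [270.  214.1]
244 [269.9 211.4] [270.6 215.2]
```

View pics/scene4.png

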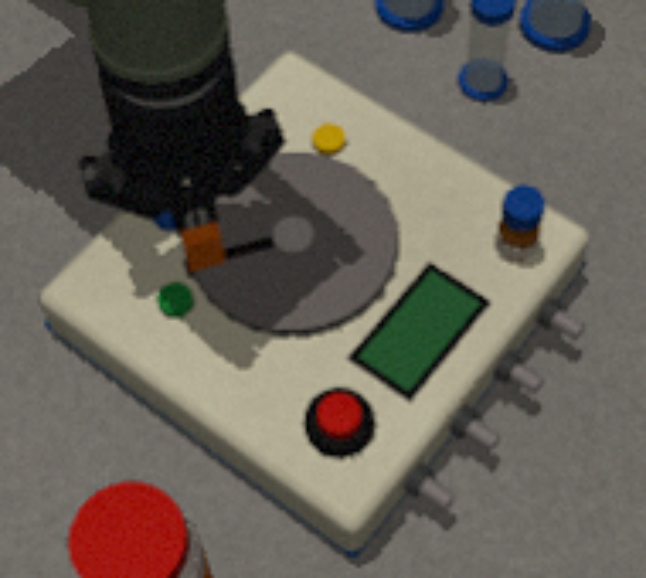

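The scene view shows the tab at about (202,246) in the crop, short of green at (176,299). That agrees with the 236° from the arm. Last 11° slowly.

>>> move_arm([
  [-0.0016,-0.0004,0,-0.026],
  [-0.0016,-0.0004,0,-0.026],
  [-0.0016,-0.0004,0,-0.026],
  [-0.0016,-0.0004,0,-0.026],
  [-0.0016,-0.0004,0,-0.026],
  [-0.0016,-0.0003,0,-0.026],
  [-0.0012,-0.0003,0,-0.02],
  [-0.0012,-0.0003,0,-0.02],
  [0,0,0,0],
  [0,0,0,0],
  [0,0,0,0],
])

```text
t: 7.42
tcp_pos: [0.5087, -0.0582, 0.0831]
eef_rot: [-0.0, 0.195, 0.981, -0.0]
wrist_force: [-2.8, -0.1, -1.0]
width: -0.0003
```

```bash
python3 - <<'E'
from h import *; from rig import readout,viewer
arc(readout.get_obs())
f=viewer.grab_frame("scene"); np.savez("scene5.npz",**f); cv2.imwrite("pics/scene5.png",cv2.resize(f["img"][140:310,210:400],None,fx=3.4,fy=3.4)[:,:,::-1])
E
```

```text
t 7.42 tool-frame rel axis [ 0.0176 -0.0601  0.    ] (want .017,-.060) tab ang if flush 247.52 left deg -0.02 F [-2.84 -0.13 -0.97] z 0.0831
```

View pics/scene5.png

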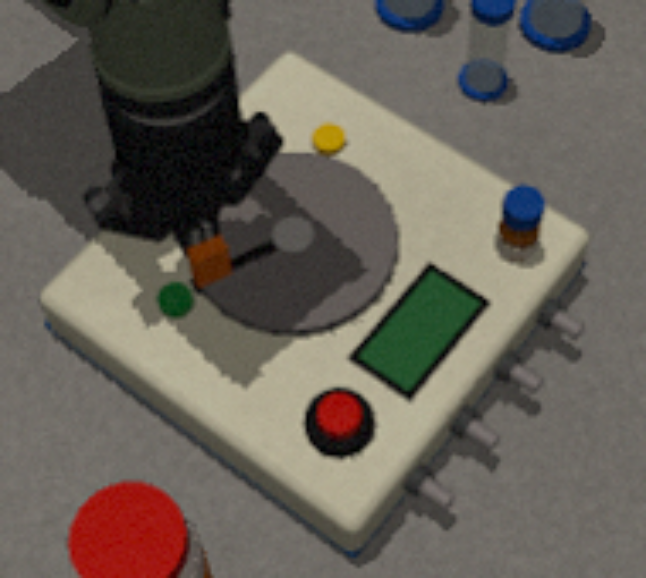

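The pointer now looks close to green. I'll back off from the tab, lift, and measure it unobstructed.

>>> move_arm([
  [0.004,0,0,0],
  [0.01,0,0,0],
  [0.015,0,0,0],
  [0,0,-0.02,0],
  [0,0,-0.03,0],
  [0,0,-0.03,0],
  [0.02,0,-0.02,0],
  [0.03,0,0,0],
  [0.03,0,0,0],
  [0.03,0,0,0],
  [0,0,0,0],
  [0,0,0,0],
])

```text
t: 8.47
tcp_pos: [0.3795, -0.0046, 0.1837]
eef_rot: [0.001, 0.194, 0.981, 0.0]
wrist_force: [0.2, 0.5, -0.3]
width: -0.0002
```

```bash
python3 - <<'E'
from h import *; from rig import readout,viewer
goto(readout.get_obs(),[.6533,-.0944,.16])
for n in ("top","scene"):
    f=viewer.grab_frame(n); np.savez(n+"6.npz",**f)
    c=f["img"][140:290,250:480] if n=="top" else f["img"][140:310,210:400]
    cv2.imwrite(f"pics/{n}6.png",cv2.resize(c,None,fx=3.4,fy=3.4)[:,:,::-1])
E
```

```text
t 8.47 tcp [ 0.3795 -0.0046  0.1837] yaw 157.61 F [ 0.21  0.46 -0.31] shift tool [-0.2873  0.0212  0.0243] w -0.0002 turn None tilt z [ 0.002 -0.    -1.   ]
```

View pics/top6.png

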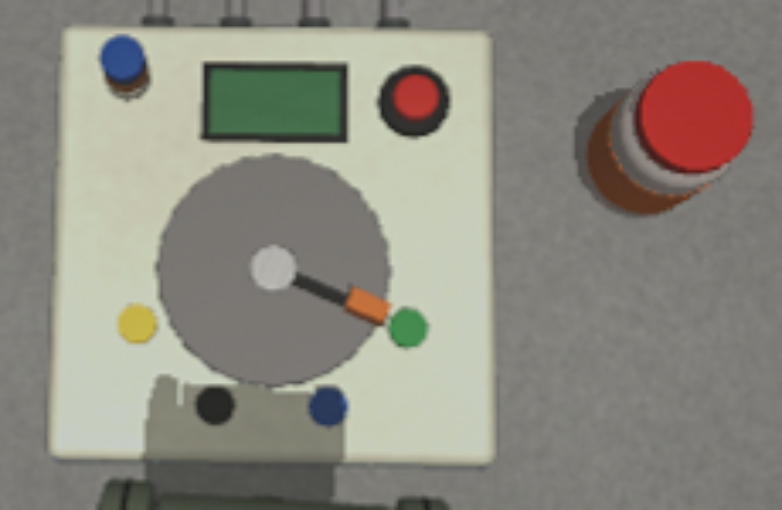

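View pics/scene6.png

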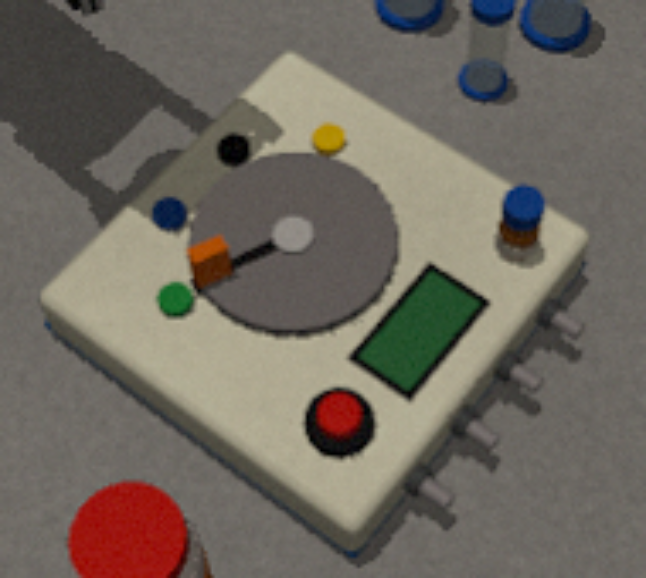

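```bash
python3 - <<'E'
from h import *
T=load("top6.npz")
a,s=blob(T,(4,140,80),(18,255,255),(335,215,372,245)); tab=onplane(T,a,.102)[:2]
ax=np.array([.548,-.0094]); d=tab-ax; th=np.arctan2(d[1],d[0])
print(a,s,tab,np.hypot(*d),np.degrees(th)%360, "aim err mm",1000*np.linalg.norm(ax+.088*d/np.hypot(*d)-[.5142,-.0905]))
# stripe
m=(T["img"].max(2)<70); ys,xs=np.nonzero(m[215:240,334:352]); P=np.array([onplane(T,(x+334,y+215),.072)[:2] for x,y in zip(xs,ys)]); q=P.mean(0)-ax
print("stripe ang",np.degrees(np.arctan2(q[1],q[0]))%360,len(P))
E
```

```text
[357.45977011 229.62068966] [352 225  12  11  87] [ 0.52365554 -0.0634262 ] 0.05925776409243185 245.74344921869846 aim err mm 2.5078328522244844
stripe ang 247.07170873768376 52
```

The pointer error is 2.5 mm or less (tab 245.7°, stripe 247.1°, green 247.5°), and the button is still up. Moving over the button.

>>> move_arm([
  [-0.0205,0.0015,0,0],
  [-0.0205,0.0015,0,0],
  [-0.0205,0.0015,0,0],
  [-0.0205,0.0015,0,0],
  [-0.0205,0.0015,0,0],
  [-0.0205,0.0015,0,0],
  [-0.0205,0.0015,0,0],
  [-0.0205,0.0015,0,0],
  [-0.0205,0.0015,0,0],
  [-0.0205,0.0015,0,0],
  [-0.0205,0.0015,0.004,0],
  [-0.0205,0.0015,0.004,0],
  [-0.0205,0.0015,0.008,0],
  [-0.0205,0.0017,0.008,0],
  [0,0,0,0],
  [0,0,0,0],
])

```text
t: 9.9
tcp_pos: [0.6548, -0.0958, 0.1575]
eef_rot: [-0.001, 0.195, 0.981, -0.0]
wrist_force: [-1.3, 0.5, -1.3]
width: 0.0
```

```bash
python3 - <<'E'
from h import *; from rig import readout,viewer
goto(readout.get_obs(),[.6533,-.0944,.084])
for n in ("wrist","scene"):
    f=viewer.grab_frame(n); cv2.imwrite(f"pics/{n}7.png",f["img"][:,:,::-1])
E
```

```text
t 9.9 tcp [ 0.6548 -0.0958  0.1575] yaw 157.5 F [-1.28  0.5  -1.26] shift tool [0.0018 0.0008 0.0735] w 0.0 turn None tilt z [-0.002  0.    -1.   ]
```

View pics/scene7.png

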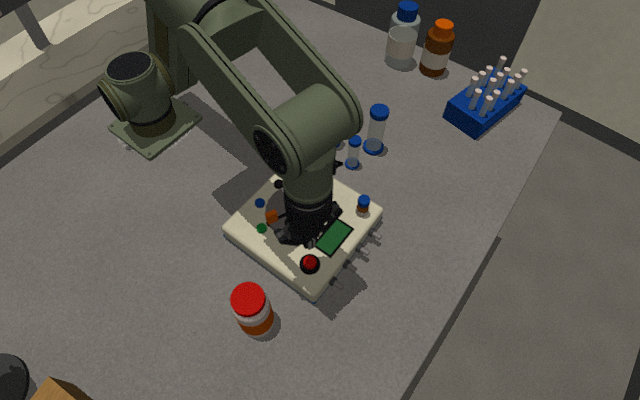

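View pics/wrist7.png

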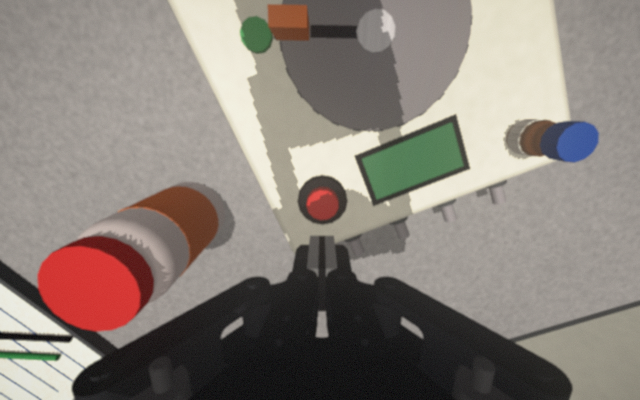

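The wrist view shows the button at (323,203), in line with the fingertips, and the bottle at (100,280) to the left. To keep the wide knuckles away from the bottle I'll turn the tool so the jaw axis lies along world x, and centre it.

>>> move_arm([
  [0.0018,0.0008,0,0],
  [0,0,0,0.118],
  [0,0,0,0.118],
  [0,0,0,0.118],
  [0,0,0,0.118],
  [0,0,0,0.118],
  [0,0,0,0.118],
  [0,0,0,0.118],
  [0,0,0,0.118],
  [0,0,0,0.118],
  [0,0,0,0.118],
  [0,0,0,0],
  [0,0,0,0],
  [0,0,0,0],
])

```text
t: 11.17
tcp_pos: [0.6523, -0.0935, 0.1598]
eef_rot: [0.0, 0.707, 0.708, 0.0]
wrist_force: [0.1, -0.3, -0.3]
width: -0.0002
```

```bash
python3 - <<'E'
from h import *; from rig import readout,viewer
goto(readout.get_obs(),[.6533,-.0944,.081],90)
E
```

```text
t 11.17 tcp [ 0.6523 -0.0935  0.1598] yaw 90.09 F [ 0.1  -0.28 -0.29] shift tool [-0.0008  0.001   0.0788] w -0.0002 turn 0.0016 tilt z [ 0.001 -0.    -1.   ]
```

>>> move_arm([
  [-0.0008,0.001,0.02,0],
  [0,0,0.02,0],
  [0,0,0.02,0],
  [0,0,0.012,0],
  [0,0,0.005,0],
  [0,0,0,0],
  [0,0,0,0],
  [0,0,0,0],
])

```text
t: 11.83
tcp_pos: [0.6546, -0.0947, 0.0836]
eef_rot: [0.001, 0.707, 0.707, 0.001]
wrist_force: [0.0, 1.4, -1.2]
width: -0.0003
```

```bash
python3 - <<'E'
from h import *; from rig import readout,viewer
goto(readout.get_obs(),[.6533,-.0944,.0715],90)
f=viewer.grab_frame("scene"); cv2.imwrite("pics/scene8.png",cv2.resize(f["img"][140:310,210:400],None,fx=3.4,fy=3.4)[:,:,::-1])
E
```

```text
t 11.83 tcp [ 0.6546 -0.0947  0.0836] yaw 89.96 F [ 0.01  1.39 -1.18] shift tool [ 0.0003 -0.0013  0.0121] w -0.0003 turn -0.0006 tilt z [ 0.003 -0.001 -1.   ]
```

View pics/scene8.png

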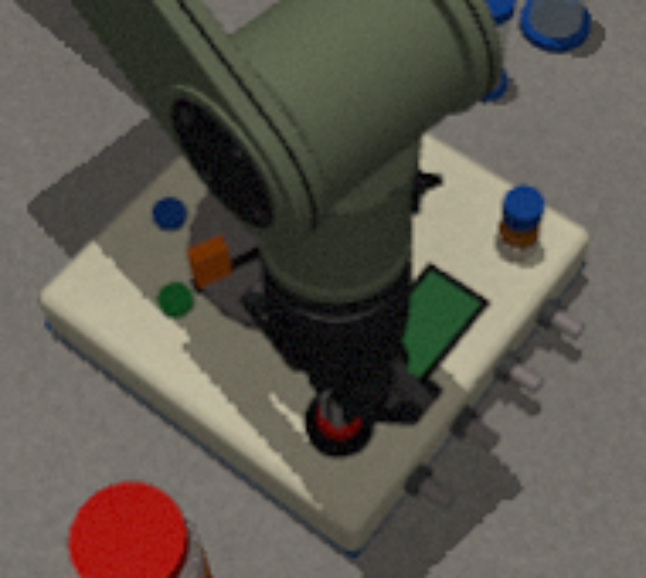

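The fingertips are centred over the button, and the tab stays at green. I'll press in small increments.

>>> move_arm([
  [0,0,0.002,0],
  [0,0,0.002,0],
  [0,0,0.002,0],
  [0,0,0.002,0],
  [0,0,0,0],
  [0,0,0,0],
])

```text
t: 12.38
tcp_pos: [0.6546, -0.0947, 0.076]
eef_rot: [0.001, 0.707, 0.707, 0.001]
wrist_force: [-0.2, -1.0, 8.5]
width: 0.0002
```

>>> move_arm([
  [0,0,0.0015,0],
  [0,0,0.0015,0],
  [0,0,0,0],
  [0,0,0,0],
  [0,0,0,0],
])

```text
t: 12.8
tcp_pos: [0.6547, -0.0947, 0.0758]
eef_rot: [0.002, 0.707, 0.707, 0.001]
wrist_force: [-4.8, 0.7, 21.2]
width: 0.0005
```

There's a hard stop at TCP z = 0.0758 with 21 N, though I expected about 0.072. I'll look at what is bearing before deciding.

```bash
python3 - <<'E'
from h import *; from rig import readout,viewer
goto(readout.get_obs(),[.6533,-.0944,.0715],90)
f=viewer.grab_frame("scene"); np.savez("scene9.npz",**f)
cv2.imwrite("pics/scene9.png",cv2.resize(f["img"][235:285,280:340],None,fx=11,fy=11,interpolation=cv2.INTER_CUBIC)[:,:,::-1])
f=viewer.grab_frame("top"); cv2.imwrite("pics/top9.png",cv2.resize(f["img"][140:290,250:480],None,fx=3.4,fy=3.4)[:,:,::-1])
f=viewer.grab_frame("wrist"); cv2.imwrite("pics/wrist9.png",f["img"][:,:,::-1])
E
```

```text
t 12.8 tcp [ 0.6547 -0.0947  0.0758] yaw 89.95 F [-4.77  0.7  21.23] shift tool [ 0.0003 -0.0014  0.0043] w 0.0005 turn -0.0009 tilt z [ 0.005 -0.001 -1.   ]
```

View pics/scene9.png

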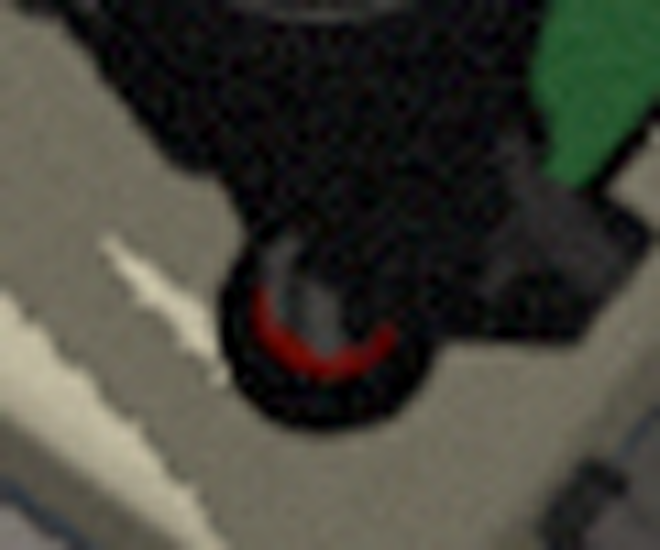

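View pics/wrist9.png

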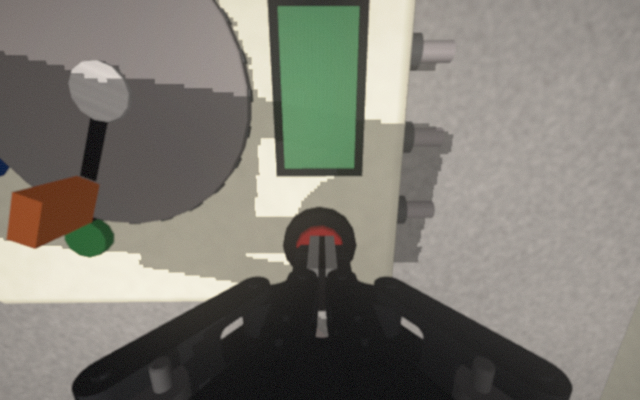

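```bash
python3 - <<'E'
from h import *
for n in ("scene0","scene6","scene9"):
    f=load(n+".npz"); im=f["img"].astype(float)
    # sub-pixel lower red edge per column, and collar lower edge
    out=[];col=[]
    for x in range(304,313):
        r=im[255:285,x,0]-im[255:285,x,1]; 
        k=np.argmax(r); h=r[k-1:k+1].mean()/2 if k else r[k]/2
        h=r.max()/2
        i=max(j for j in range(len(r)) if r[j]>h); out.append(255+i+(r[i]-h)/(r[i]-r[i+1]))
    print(n,np.round(out,1),np.mean(out).round(2))
f=load("scene0.npz")
b=np.array([.6533,-.0944])
cd=-f["R"].T@f["t"]; u=(cd[:2]-b)/np.linalg.norm(cd[:2]-b)
for z in (.078,.075,.072): 
    print(z,[proj(f,[*(b+.014*np.array([np.cos(q),np.sin(q)])),z]).round(1)[1] for q in [0]], max(proj(f,[*(b+.014*np.array([np.cos(q),np.sin(q)])),z])[1] for q in np.linspace(0,6.28,60)))
E
```

```text
scene0 [265.1 266.1 266.9 267.4 267.6 267.7 267.7 267.5 267. ] 266.99
scene6 [265.  266.2 266.7 267.2 267.6 267.6 267.7 267.4 267. ] 266.94
scene9 [266.5 267.3 268.2 268.3 268.8 268.8 268.8 268.8 268.6] 268.24
0.078 [np.float64(265.0)] 267.4667962137029
0.075 [np.float64(265.6)] 268.04791068231737
0.072 [np.float64(266.2)] 268.6253127470262
```

View pics/top9.png

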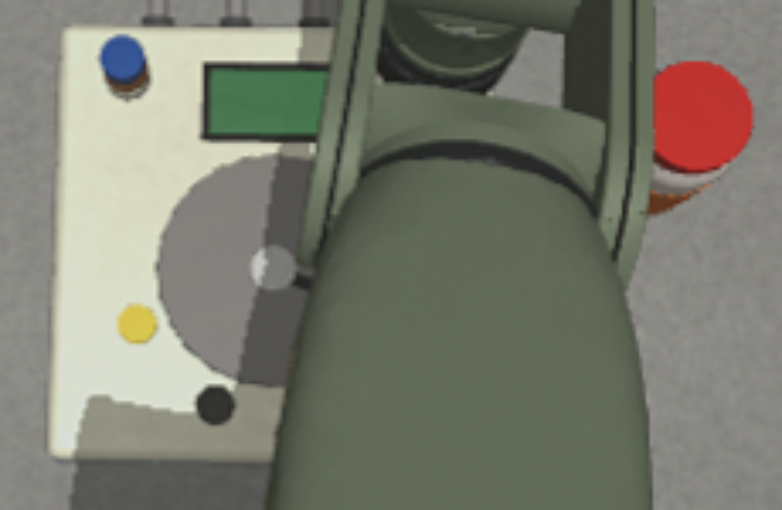

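The button's red edge has moved down 1.25 px. A full 6 mm of travel predicts 1.16 px, so the button is fully pressed, and the fingertips simply reach about 4 mm below the nominal TCP. Now I'll lift off and retreat.

>>> move_arm([
  [0,0,0,0],
  [0,0,-0.005,0],
  [0,0,-0.01,0],
  [0,0,-0.02,0],
  [0,0,-0.03,0],
  [0,0,-0.03,0],
  [0,0,-0.02,0],
  [0,-0.03,0,0],
  [0,-0.03,0,0],
  [0,-0.03,0,0],
  [0,-0.03,0,0],
  [0,-0.03,0,0],
  [0,-0.03,0,0],
  [0,-0.03,0,0],
  [0,-0.03,0,0],
  [0,-0.02,0,0],
  [0,0,0,0],
  [0,0,0,0],
])

```text
t: 14.45
tcp_pos: [0.3928, -0.0942, 0.1864]
eef_rot: [0.0, 0.708, 0.707, 0.0]
wrist_force: [-0.3, -1.0, 0.9]
width: -0.0001
```

```bash
python3 - <<'E'
from h import *; from rig import readout,viewer
goto(readout.get_obs(),[.4,-.09,.19],90)
T=viewer.grab_frame("top"); S=viewer.grab_frame("scene")
cv2.imwrite("pics/top10.png",T["img"][:,:,::-1])
a,s=blob(T,(4,140,80),(18,255,255),(335,215,372,245)); tab=onplane(T,a,.102)[:2]
ax=np.array([.548,-.0094]); d=tab-ax; print(a,"tab ang",np.degrees(np.arctan2(d[1],d[0]))%360,"aim err mm",1000*np.linalg.norm(ax+.088*d/np.hypot(*d)-[.5142,-.0905]))
a,s=blob(T,(0,140,80),(8,255,255),(430,150,480,195));print("bottle",onplane(T,a,.15).round(4))
a,s=blob(T,(100,120,60),(130,255,255),(275,145,298,170));print("vial",onplane(T,a,.115).round(4))
print("tube",bydepth(T,(216,217)).round(3))
im=S["img"].astype(float);o=[]
for x in range(304,313):
    r=im[255:285,x,0]-im[255:285,x,1];h=r.max()/2;i=max(j for j in range(len(r)) if r[j]>h);o.append(255+i+(r[i]-h)/(r[i]-r[i+1]))
print("button edge",np.mean(o))
E
```

```text
t 14.45 tcp [ 0.3928 -0.0942  0.1864] yaw 89.91 F [-0.34 -1.03  0.86] shift tool [ 0.0042  0.0072 -0.0036] w -0.0001 turn -0.0016 tilt z [ 0. -0. -1.]
[357.43678161 229.6091954 ] tab ang 245.74487757979284 aim err mm 2.5056443418662555
bottle [ 0.6275 -0.2418  0.15  ]
vial [0.6653 0.0809 0.115 ]
tube [0.545 0.217 0.099]
button edge 266.97483391858094
```

View pics/top10.png

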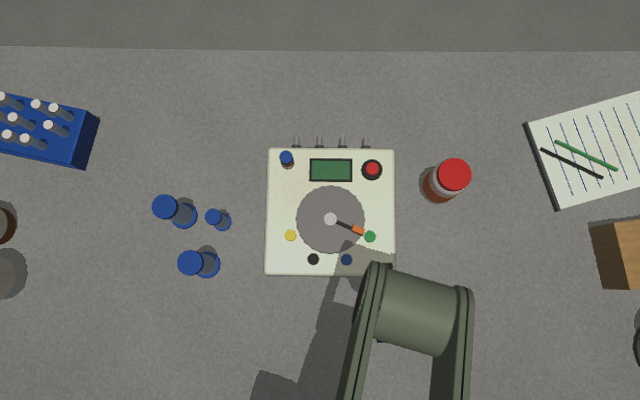

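The pointer (357,230) aims at green (370,236). The button is up again, the loose items haven't moved, and the arm is clear. Handing in.

```bash
python3 -c "
from rig import workorder
print(workorder.job_done())"
```

```text
the job is handed in; nothing more can be done
None
```

The dial is at the green port, the red button was pressed fully and has come back up, and the job is handed in. I pushed the tab about 93° counter-clockwise with the sides of the shut fingers, then backed off and pressed the button with the fingertips.

**Last checks before handing in:**
- **Pointer:** it stands about 2.5 mm from green measured by the tab, and under 1 mm measured by the stripe before the press. The tab angle was the same before and after the press.
- **Button:** its edge moved 1.25 px down during the press, where full travel predicts 1.16 px. It is back to its starting position.
- **Loose items:** the bottle and vial measured exactly where they were, and the tube within 1 mm. The arm is clear of everything.

**Disagreements:** the button bottomed at tool height 0.0758 m instead of the expected 0.072 m, with 21 N at the wrist. I judged from the picture that it was fully down, so the fingertips probably reach about 4 mm past the nominal tool point. The two pointer readings also differ by 1.3° (tab 245.7°, stripe 247.1°), well within tolerance.

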